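Fill the incubator's free bays, stack the emptied tray and ease the heavy lid shut

ROBOT

A 6-joint arm with a two-finger parallel gripper is mounted at the origin on the work surface. World frame = base frame: x ahead of the robot, y to its left, z up, the work surface at z = 0. Lengths are in m, angles in rad, forces in N, time in s.
With the tool pointing down it reaches from about 0.35 to 0.85 m from the base axis. Payload 8.1 kg.
Tool frame: the origin (TCP) lies on the mounting face of the last link; the fingertips stand 186 mm ahead of it and the grasp point (between the pads) lies 167 mm ahead of it; z points along the fingers, y is the line along which they close (so a half turn about z gives the same grasp; the last joint's range is limited). The gripper opens to 93 mm and grips with 3 to 60 N. Pads are 15 mm wide; open, the fingers measure 128 mm over their backs; the gripper's body (75 mm by 188 mm) begins 65 mm behind the grasp point.
Start: joints at [1.051, 0.13, 1.488, -0, 1.523, -0.085], TCP at [0.253, 0.544, 0.405] pointing down, gripper open.
Joint ranges: [-2.96, 2.96], [-0.89, 2.26], [0.02, 2.5], [-1.34, 4.48], [0, 2.73], [-2.66, 2.66]. Speed limits (rad/s): [2.39, 2.39, 2.79, 3.14, 3.14, 3.14].

INTERFACE

Orientations are given as a rotation vector (axis times angle).
In Python, from plant import read_state, read_camera, camera_params, close_job gives the robot as it stands. The module is installed in compiled form; this text tells all that it offers.
- The arm moves only by the tool servo_tool, never from a script. Its argument "increments" is a list of rows, each an object with "slide": the shift along the tool's x, y, z in mm, a list of three; "dr": the turn, a rotation vector about the tool's x, y, z in rad, a list of three; "jaw": the closure, from 0 (fully open) to 1 (shut). In form: [{"slide": [x, y, z], "dr": [ax, ay, az], "jaw": jaw}, ...]. A call has 1 to 20 rows; each row is the pose to reach, as a shift and turn from the pose commanded when the call began, along the tool's axes at that moment; what a row does not reach only later rows make up. A row lasts 1/10 s, in which the tool goes at most 50 mm and 8.59 degrees, less where a joint would pass 70% of its speed; a pose out of reach is approached as far as the arm can. A call with a gripper value outside its range is refused whole. The fingers move at their own pace and stop on an object; "force" is the grip in N (left out, the last holds). Time passes only in rows, so rows that repeat a pose let the fingers close. It gives the time, the measured TCP pose, the force, the opening and the grip force at its end, in the units of the state.
- read_state(): the state, without advancing time (a new reading comes with each control period).
- read_camera(name): name is "scene" or "top"; returns (picture, depth): 384x512x3 uint8, red, green, blue; 384x512 float32, m along the optical axis (not along the pixel's ray), 0 where there is no reading.
- camera_params(name): a dict with "fx", "fy", "cx", "cy" (pixels), "rvec" (rotation vector, rad) and "tvec" (3), from world to camera coordinates, as OpenCV has them. Camera axes: x right, y down, z forward; pixel columns grow to the right and rows downward; lengths in m; the calibration is good to about 2 mm. A picture is of the moment at which its call begins. camera_params takes no time and is no camera call.
- close_job(): hands the job in; it is judged then, once.
The state is a dict: "t": time; "q": joint angles; "dq": joint speeds; "joint_torque": joint torques, N m; "tool_pos": TCP position; "orientation": TCP orientation; "force": force on the tool from outside, world axes, zero at the start; "wrist_torque": the same for the moment, N m; "opening": finger opening in m; "gripper_force": force on a finger pad.
Only numpy, scipy, OpenCV 4.12 (cv2) and the standard library are available. Lean on these libraries where they do the work, as an engineer would, in place of code of your own. Each camera call takes 0.05 s, during which the arm holds its last target. There are 200 camera calls.

TASK

Move the two blue-capped flasks from their tray to the two green bays of the incubator, one flat and lengthwise on each green mat, keeping the flasks level and the lid open on the way. Next stack the emptied tray squarely on top of the other empty tray. Last, push the heavy lid down until it is fully closed, slowly so that it never slams, leaving the red-capped flask, the empty tray under the stack and everything else where they stand.

Things in the scene. Friction and masses are not known exactly. Their poses are not given: they have to be found in the camera images.
- incubator: Fixed white benchtop incubator with a blue-rimmed well: 268 wide (x, along the hinge), 188 deep (y), rim 88 above the bench. Origin: middle of its underside; +y towards the hinge, -y towards its front with the control panel. Well floor 50 above the bench; walls 12 thick at the x ends, 10 at front and back. Three bays at x = -80, 0, 80, y = 0, each for one flask along y.
- lid (a joint): Angle of the heavy flat lid (268 x 188 x 14, blue frame, clear window, about 0.95 kg, no handle), rad: 0 closed, starts 0.92 to 1.05, stops at 1.10. It turns about the incubator's x. Its stiff hinge stays where left; 2 to 8 N on the outer face near the free edge moves it shut. Slam: shutting faster than 0.8 rad/s (0.15 m/s at the edge) in the last 0.35 rad. Closed: below 0.03.
- lid_hinge (a point): Middle of the lid's hinge line, 88 above the bench at the incubator's y = 94; axes as the incubator's. The lid's lower face passes through this line, its outer face lies 14 off. The open lid slopes over the bays: to reach into one, the gripper must lean back towards the incubator's front (-y) by about 35 deg, roughly parallel to the lid.
- lid_edge (a point): Point on the moving lid: middle of its free edge on the outer (upper) face, 188 from the hinge line along the lid and 14 off its lower face.
- mat_1: Green mat 52 x 110, flush on the well's floor, marking one of the two free bays; it does not move and is no obstacle. The third bay has no mat and is taken. Origin: its middle, at floor level; y along the bay, as the incubator's y.
- mat_2: The other green mat, same as mat_1.
- flask_1: Culture flask lying flat on the loaded tray, frosted white, blue cap: body 48 wide (x), 78 long (y), 34 thick (z), neck and cap (diameter 26) at its +y end, 110 long in all, 0.12 kg. Origin: on the underside, 44 from the flat end and 66 from the cap's end, close to its balance point; z up. Grip it across the 48 width. Tipping it over 0.5 rad spoils it.
- flask_2: The second flask with blue cap, same as flask_1, on the same tray.
- flask_home: Flask with a red cap, same shape, already lying in the third bay; it stays there.
- tray: Tray that carries the two blue-capped flasks (at its x = -62 and 62, along its y): aluminium deck 190 (x) x 125 (y) x 5, top 47 above the bench, on two skirts 6 thick at x = -83 and 83 (42 high, 100 long in y), 0.28 kg. In the middle an orange grip fin 12 thick (x), 60 long (y), 34 tall over the deck, its top 81 above the origin. Origin: middle of its underside (foot level).
- empties: The empty tray that begins the stack of empties, same as the other tray and same origin. A tray stacked on it stands with its skirts on this deck, 47 higher, its deck clear over this one's fin by 8.
- media_bottle: Bystander, to be left alone: amber bottle, diameter 60, 120 tall. Origin: middle of its underside.
- jar: Bystander, to be left alone: white jar with red cap, diameter 64, 75 tall. Origin: middle of its underside.
- tip_box: Bystander, to be left alone: closed yellow box, 85 x 120 x 55 tall. Origin: middle of its underside.
- beaker: Bystander, to be left alone: white beaker, diameter 68, 80 tall. Origin: middle of its underside.
- timer: Bystander, to be left alone: white bench timer, 70 x 70 x 30 tall. Origin: middle of its underside.
- small_bottle: Bystander, to be left alone: blue bottle, diameter 48, 90 tall. Origin: middle of its underside.

How it is judged:
By the outcome, as a careful person would: the job done as asked, in the order asked, and still so for the second after the job is handed in, with the robot touching nothing.
It also fails if it takes over 72 s, if anything falls off the work surface, if the arm or the gripper's body presses on something with over 40 N, if the wrist force passes 120 N, or if a joint passes its speed limit or range.

## Working session

There is one attempt and no reset: what is moved stays moved. The work goes in short steps, Python scripts to look and compute and a tool call to move; the robot and the scene stay as the last step left them, time stands still between calls to the robot, and variables do not carry over. Pictures are saved under pics/ and viewed, at most 10 in all, crops included, and the job is handed in when it is done.

Besides the shell and the picture viewer there is one more tool, called after ">>>" as name(argument=value, ...), one argument or row to a line, values as JSON. servo_tool: Moves the arm, as the interface text tells. Its arguments: {"type":"object","properties":{"increments":{"type":"array"},"force":{"type":"number"}},"required":["increments"]}

```bash
mkdir -p pics; cat > h.py <<'E'
import numpy as np, cv2
from plant import *
from scipy.spatial.transform import Rotation as R
def cam(n):
    p=camera_params(n); Rm=R.from_rotvec(p["rvec"]).as_matrix(); return p,Rm,np.array(p["tvec"])
def cloud(n,depth):
    p,Rm,t=cam(n); v,u=np.mgrid[0:384,0:512]
    P=np.stack([(u-p["cx"])/p["fx"]*depth,(v-p["cy"])/p["fy"]*depth,depth],-1)
    return (P-t)@Rm
def ray(n,u,v,z):
    p,Rm,t=cam(n); d=np.array([(u-p["cx"])/p["fx"],(v-p["cy"])/p["fy"],1])@Rm; c=-t@Rm
    return c+d*(z-c[2])/d[2]
E
python3 - <<'E'
from h import *
for n in ("scene","top"):
    a,d=read_camera(n); cv2.imwrite(f"pics/{n}0.png",cv2.resize(a[:,:,::-1],(800,600),interpolation=cv2.INTER_CUBIC)); np.savez(f"{n}0.npz",a=a,d=d)
    p,Rm,t=cam(n); print(n,p,-t@Rm,(d==0).mean())
print(read_state())
E
```

```text
scene {'fx': 444.44472609132515, 'fy': 444.44472609132515, 'cx': 263.0333744493447, 'cy': 182.39086483098274, 'rvec': array([ 1.27932572,  2.22609272, -0.93643963]), 'tvec': array([ 0.28051456, -0.26597998,  1.73077565])} [1.39035284 0.45543145 1.00225709] 0.004155476888020833
top {'fx': 379.2294191855984, 'fy': 379.2294191855984, 'cx': 257.5084608455858, 'cy': 196.37009973462995, 'rvec': array([ 2.14959683, -2.07476071,  0.21444784]), 'tvec': array([-0.03298671,  0.56096529,  1.12140997])} [ 0.32214859 -0.02018301  1.21208227] 0.0039011637369791665
{'t': 0.1, 'q': array([ 1.05062538e+00,  1.31057576e-01,  1.48914342e+00, -2.50081276e-05,
        1.52296135e+00, -8.53682661e-02]), 'dq': array([-0.00013779, -0.00074853, -0.00297713,  0.00226375, -0.00143702,
       -0.000307  ]), 'joint_torque': array([ 1.15205909e-03, -5.61338103e+01, -4.93099165e+01,  7.70358159e-02,
        2.90253607e-02, -6.08986534e-05]), 'tool_pos': array([0.25260897, 0.54401846, 0.40382366]), 'orientation': array([-6.77521252e-01, -3.06720933e+00,  2.36487824e-03]), 'force': array([0.0817445 , 0.16537011, 0.19946795]), 'wrist_torque': array([0.0767641 , 0.03626535, 0.03390107]), 'gripper_force': 0.0, 'opening': 0.09291916913675045}
```

View pics/scene0.png

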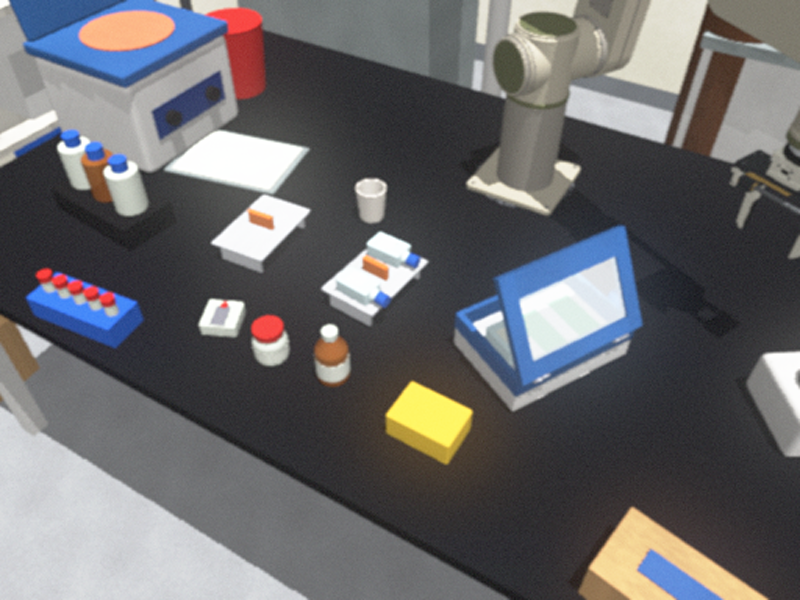

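View pics/top0.png

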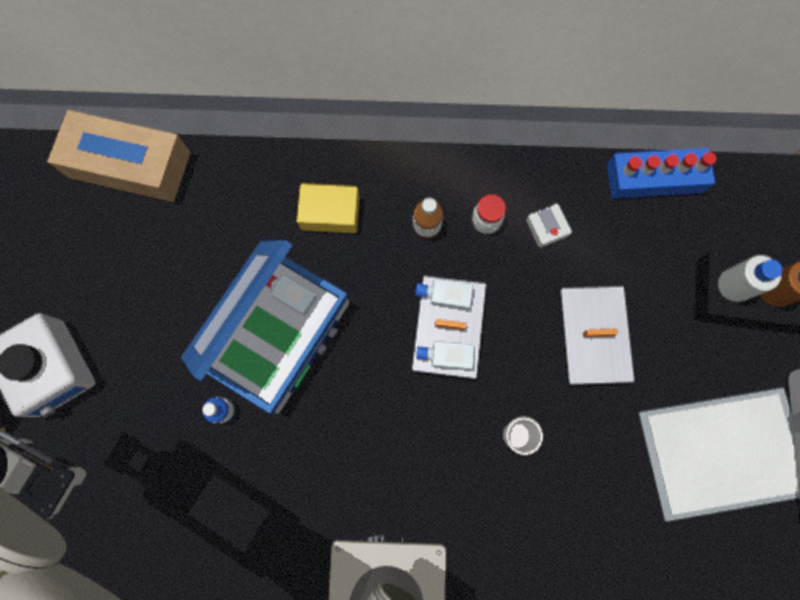

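The scene view shows the tray (375,270), the empties (262,230) and the incubator (550,315). The top view shows the mats at about (272,325) and (248,365), the red flask's bay at (293,290), the loaded tray at (450,327), the empties at (598,335) and the blue bottle at (217,409). Next I measure.

```bash
cat > meas.py <<'E'
from h import *
def blobs(mask,amin=25):
    n,l,s,c=cv2.connectedComponentsWithStats(mask.astype(np.uint8)); return [(l==i,s[i,4],c[i]) for i in range(1,n) if s[i,4]>=amin]
def rect(m,z,n="top"):
    v,u=np.nonzero(m); P=np.array([ray(n,a,b,z)[:2] for a,b in zip(u,v)])
    r=cv2.minAreaRect((P*1000).astype(np.float32)); return np.round(P.mean(0)*1000,1),np.round(np.array(r[0]),1),np.round(r[1],0),round(r[2],1)
def masks(a):
    h=cv2.cvtColor(a,cv2.COLOR_RGB2HSV).astype(int); H,S,V=h[...,0],h[...,1],h[...,2]
    return dict(green=(H>45)&(H<75)&(S>120)&(V>50),orange=(H>5)&(H<18)&(S>170)&(V>150),blue=(H>100)&(H<125)&(S>150)&(V>70),white=(S<60)&(V>130))
E
python3 - <<'E'
from meas import *
f=np.load("top0.npz"); a,d=f["a"],f["d"]; C=cloud("top",d); M=masks(a)
win=np.zeros((384,512),bool); win[110:310,110:420]=1
for k,z in dict(green=.05,orange=.081,blue=.07,white=.047).items():
    for m,n,c in blobs(M[k]&win): print(k,n,np.round(c),*rect(m,z),"zmed",np.round(np.median(C[m][:,2])*1000))
# height based: trays w/ flasks
for nm,(u0,u1,v0,v1) in dict(tray=(258,316,172,246),emp=(352,412,178,250)).items():
    w=np.zeros_like(win); w[v0:v1,u0:u1]=1
    print(nm,"deck",rect(w&(C[...,2]>.035),.047)); 
    for m,n,c in blobs(w&(C[...,2]>.069),60): print(" high",n,rect(m,.081),np.median(C[m][:,2]))
# noise
print("table z std",C[300:310,350:380,2].std(),C[300:310,350:380,2].mean())
# lid plane: blue pixels + height
w=np.zeros_like(win); w[150:250,110:190]=1
m=w&(C[...,2]>.1); print("lid pts",m.sum()); P=C[m]
for _ in range(4):
    c=P.mean(0); U=np.linalg.svd(P-c)[2][2]; e=(P-c)@U; P=P[abs(e)<max(.004,2*e.std())]
U*=np.sign(U[2]); print(len(P),c,U,np.degrees(np.arccos(U[2])),e.std(),np.degrees(np.arctan2(U[1],U[0])))
E
```

```text
green 478 [173. 211.] [509.3 247. ] [509.2 246.8] [101.  47.] 60.9 zmed 52.0
green 495 [159. 232.] [439.7 286.4] [439.6 286.4] [101.  46.] 61.1 zmed 52.0
green 31 [193. 241.] [417.8 178.6] [418.4 178.2] [ 6. 46.] 60.9 zmed 31.0
blue 443 [404. 118.] [ 833.8 -475.4] [ 833.4 -476.7] [55. 97.] 2.1 zmed 49.0Traceback (most recent call last):
  File "<stdin>", line 5, in <module>
  File "meas.py", line 5, in rect
    v,u=np.nonzero(m); P=np.array([ray(n,a,b,z)[:2] for a,b in zip(u,v)])
                                   ~~~^^^^^^^^^
  File "h.py", line 11, in ray
    p,Rm,t=cam(n); d=np.array([(u-p["cx"])/p["fx"],(v-p["cy"])/p["fy"],1])@Rm; c=-t@Rm
           ~~~^^^
  File "h.py", line 5, in cam
    p=camera_params(n); Rm=R.from_rotvec(p["rvec"]).as_matrix(); return p,Rm,np.array(p["tvec"])
ValueError: time passes only in moves, steps and waits
```

```bash
sed -i 's/^def cam(n):/import functools\n@functools.lru_cache\ndef cam(n):/' h.py
python3 - <<'E'
from meas import *
f=np.load("top0.npz"); a,d=f["a"],f["d"]; C=cloud("top",d); M=masks(a)
win=np.zeros((384,512),bool); win[110:310,110:420]=1
for k,z in dict(green=.05,orange=.081,blue=.07,white=.047).items():
    for m,n,c in blobs(M[k]&win): print(k,n,np.round(c),*rect(m,z),"zmed",np.round(np.median(C[m][:,2])*1000))
for nm,(u0,u1,v0,v1) in dict(tray=(258,316,172,246),emp=(352,412,178,250)).items():
    w=np.zeros_like(win); w[v0:v1,u0:u1]=1
    print(nm,"deck",rect(w&(C[...,2]>.035),.047)); 
    for m,n,c in blobs(w&(C[...,2]>.069),60): print(" high",n,rect(m,.081),np.median(C[m][:,2]))
print("table z std",C[300:310,350:380,2].std(),C[300:310,350:380,2].mean())
w=np.zeros_like(win); w[150:250,110:190]=1
m=w&(C[...,2]>.1); print("lid pts",m.sum()); P=C[m]
for _ in range(4):
    c=P.mean(0); U=np.linalg.svd(P-c)[2][2]; e=(P-c)@U; P=P[abs(e)<max(.004,2*e.std())]
U*=np.sign(U[2]); print(len(P),c,U,np.degrees(np.arccos(U[2])),e.std(),np.degrees(np.arctan2(U[1],U[0])))
E
```

```text
green 478 [173. 211.] [509.3 247. ] [509.2 246.8] [101.  47.] 60.9 zmed 52.0
green 495 [159. 232.] [439.7 286.4] [439.6 286.4] [101.  46.] 61.1 zmed 52.0
green 31 [193. 241.] [417.8 178.6] [418.4 178.2] [ 6. 46.] 60.9 zmed 31.0
blue 443 [404. 118.] [ 833.8 -475.4] [ 833.4 -476.7] [55. 97.] 2.1 zmed 49.0
blue 1721 [163. 205.] [524.8 275.3] [517.8 251.3] [212. 318.] 60.8 zmed 172.0
blue 52 [269. 185.] [595.8 -47. ] [596.4 -47.5] [25. 19.] 1.8 zmed 75.0
blue 34 [270. 226.] [469.6 -53.9] [469.  -52.7] [18. 15.] 1.6 zmed 76.0
blue 121 [139. 262.] [347.7 331. ] [348.2 334.5] [42. 45.] 84.3 zmed 61.0
white 72 [274. 131.] [783.7 -59.8] [783.1 -60.6] [28. 29.] 2.0 zmed 120.0
white 420 [351. 143.] [ 751.3 -309.9] [ 750.7 -309.7] [69. 70.] 24.8 zmed 31.0
white 56 [307. 141.] [ 754.2 -165.7] [ 755.2 -166. ] [52. 23.] 36.4 zmed 48.0
white 460 [147. 194.] [560.3 334.3] [562.  333.6] [ 20. 233.] 60.8 zmed 162.0
white 1993 [181. 209.] [516.3 224.3] [505.5 239.6] [139. 248.] 60.8 zmed 52.0
white 2237 [288. 209.] [ 527.3 -108.6] [ 529.3 -106.7] [126. 193.] 84.7 zmed 50.0
white 2371 [382. 214.] [ 521.2
[... 374 characters left out ...]
h 475 (array([588.5, -99.7]), array([588.8, -92.6]), array([110.,  51.]), 83.6) 0.08143477106396256
 high 89 (array([ 527.4, -106.1]), array([ 527.5, -105.7]), array([58., 14.]), 84.8) 0.08142980409005593
 high 502 (array([ 467. , -104.2]), array([467.6, -97.1]), array([110.,  49.]), 86.8) 0.08139932424631435
emp deck (array([ 520.9, -400.2]), array([ 529.8, -402.7]), array([172., 222.]), 84.8)
 high 89 (array([ 521.6, -400. ]), array([ 522.4, -398.4]), array([12., 63.]), 2.0) 0.08206665674368419
table z std 0.09856667587355043 0.00924804774198218
lid pts 1864
1582 [0.52691729 0.28451721 0.19442082] [0.41635258 0.74453514 0.52184094] 58.544180883226424 0.0024785714414684097 60.78557950120488
```

```bash
cat > plan.py <<'E'
from h import *
def tool(g,yaw,lean):  # grasp point m, direction (deg) of object's y, lean deg -> TCP pos, Rot with tool y ~ +-object x
    s=read_state(); R0=R.from_rotvec(s["orientation"])
    y=np.radians(yaw); l=np.radians(lean); Y=np.array([np.cos(y),np.sin(y),0]); X=np.array([np.sin(y),-np.cos(y),0])
    z=Y*np.sin(l)-np.array([0,0,np.cos(l)]); best=None
    for sg in (1,-1):
        M=np.c_[np.cross(sg*X,z),sg*X,z]; r=R0.inv()*R.from_matrix(M)
        if best is None or r.magnitude()<best[0]: best=(r.magnitude(),r)
    p=np.array(g)-.167*z
    return np.round(R0.inv().apply(p-s["tool_pos"])*1000,1),np.round(best[1].as_rotvec(),3),np.round(p*1000)
def show(*a): print(*tool(*a))
E
python3 - <<'E'
from meas import *; from plan import *
f=np.load("top0.npz"); a,d=f["a"],f["d"]; C=cloud("top",d)
y=np.radians(60.85);Y=np.array([np.cos(y),np.sin(y)]);X=np.array([Y[1],-Y[0]]); c0=np.array([.5093,.2470])
L=np.stack([(C[...,:2]-c0)@X,(C[...,:2]-c0)@Y,C[...,2]],-1)
m=(abs(L[...,0]-80)<35)&(L[...,1]>-75)&(L[...,1]<40)&(L[...,2]>.076)&(L[...,2]<.095) if 0 else (abs(L[...,0]-.080)<.035)&(L[...,1]>-.075)&(L[...,1]<.06)&(L[...,2]>.072)&(L[...,2]<.095)
P=L[m]*1000; print("home",m.sum(),np.percentile(P,[2,10,50,90,98],axis=0).round(1))
# rim: points z 80..95
m=(L[...,2]>.083)&(L[...,2]<.093)&(abs(L[...,0])<.16)&(L[...,1]<-.07)&(L[...,1]>-.12)
P=L[m]*1000; print("front rim",m.sum(),np.percentile(P,[2,50,98],axis=0).round(1))
show((.5876,-.1035,.071),84,35); show((.467,-.1081,.071),86,35)
E
```

```text
home 439 [[ 56.4 -44.7  74. ]
 [ 60.3 -39.3  79.9]
 [ 78.9  -4.2  84.5]
 [ 97.7  30.7  87.5]
 [102.   47.8  89.6]]
front rim 375 [[-131.9  -96.9   83.8]
 [  -3.9  -91.1   88.6]
 [ 130.6  -73.1   92.5]]
[-607.6 -536.5  196.8] [-0.38   0.53   1.199] [ 578. -199.  208.]
[-503.3 -590.3  196.9] [-0.369  0.535  1.166] [ 460. -204.  208.]
```

>>> servo_tool(
  increments=[
    {"slide": [0,0,-50],"dr": [0,0,0],"jaw": 0.33},
    {"slide": [0,0,-100],"dr": [0,0,0],"jaw": 0.33},
    {"slide": [-608,-536,-20],"dr": [-0.38,0.53,1.2],"jaw": 0.33},
    {"slide": [-608,-536,-20],"dr": [-0.38,0.53,1.2],"jaw": 0.33},
    {"slide": [-608,-536,-20],"dr": [-0.38,0.53,1.2],"jaw": 0.33},
    {"slide": [-608,-536,-20],"dr": [-0.38,0.53,1.2],"jaw": 0.33},
    {"slide": [-608,-536,-20],"dr": [-0.38,0.53,1.2],"jaw": 0.33},
    {"slide": [-608,-536,-20],"dr": [-0.38,0.53,1.2],"jaw": 0.33},
    {"slide": [-608,-536,-20],"dr": [-0.38,0.53,1.2],"jaw": 0.33},
    {"slide": [-608,-536,-20],"dr": [-0.38,0.53,1.2],"jaw": 0.33},
    {"slide": [-608,-536,-20],"dr": [-0.38,0.53,1.2],"jaw": 0.33},
    {"slide": [-608,-536,-20],"dr": [-0.38,0.53,1.2],"jaw": 0.33},
    {"slide": [-608,-536,50],"dr": [-0.38,0.53,1.2],"jaw": 0.33},
    {"slide": [-608,-536,97],"dr": [-0.38,0.53,1.2],"jaw": 0.33},
    {"slide": [-608,-536,97],"dr": [-0.38,0.53,1.2],"jaw": 0.33},
    {"slide": [-608,-536,97],"dr": [-0.38,0.53,1.2],"jaw": 0.33},
    {"slide": [-608,-536,97],"dr": [-0.38,0.53,1.2],"jaw": 0.33},
    {"slide": [-608,-536,97],"dr": [-0.38,0.53,1.2],"jaw": 0.33},
    {"slide": [-608,-536,97],"dr": [-0.38,0.53,1.2],"jaw": 0.33},
    {"slide": [-608,-536,97],"dr": [-0.38,0.53,1.2],"jaw": 0.33},
  ],
  force=25,
)

```text
t: 2.1
tool_pos: [0.5778, -0.2017, 0.3004]
orientation: [-1.982, -1.771, -0.621]
force: [-1.2, 0.2, -0.6]
opening: 0.0625
gripper_force: 0.0
```

```bash
python3 - <<'E'
from plan import *
s=read_state(); print(s["t"],s["q"].round(2),s["opening"],s["force"].round(1)); show((.5876,-.1035,.071),84,35)
E
```

```text
2.1 [-0.58  0.35  1.49  0.54  1.61 -0.53] 0.06254063131564593 [-1.2  0.2 -0.6]
[-51.    0.2  77.4] [-0.004 -0.004 -0.009] [ 578. -199.  208.]
```

>>> servo_tool(
  increments=[
    {"slide": [-25,0,38],"dr": [0,0,-0.009],"jaw": 0.33},
    {"slide": [-43,0,65],"dr": [0,0,-0.009],"jaw": 0.33},
    {"slide": [-51,0,77],"dr": [0,0,-0.009],"jaw": 0.33},
    {"slide": [-51,0,77],"dr": [0,0,-0.009],"jaw": 0.33},
    {"slide": [-51,0,77],"dr": [0,0,-0.009],"jaw": 0.33},
  ],
)

```text
t: 2.6
tool_pos: [0.5792, -0.1955, 0.217]
orientation: [-1.973, -1.793, -0.63]
force: [-0.3, -0.2, 1.0]
opening: 0.062
gripper_force: 0.0
```

```bash
python3 - <<'E'
from plan import *
s=read_state(); print(s["t"],s["force"].round(1)); show((.5876,-.1035,.071),84,35)
a,d=read_camera("top"); cv2.imwrite("pics/top1.png",cv2.resize(a[130:260,240:400,::-1],(800,650))[:600])
E
```

```text
2.6 [-0.3 -0.2  1. ]
[-8.  -1.3  5.5] [ 0.002 -0.001  0.01 ] [ 578. -199.  208.]
```

View pics/top1.png

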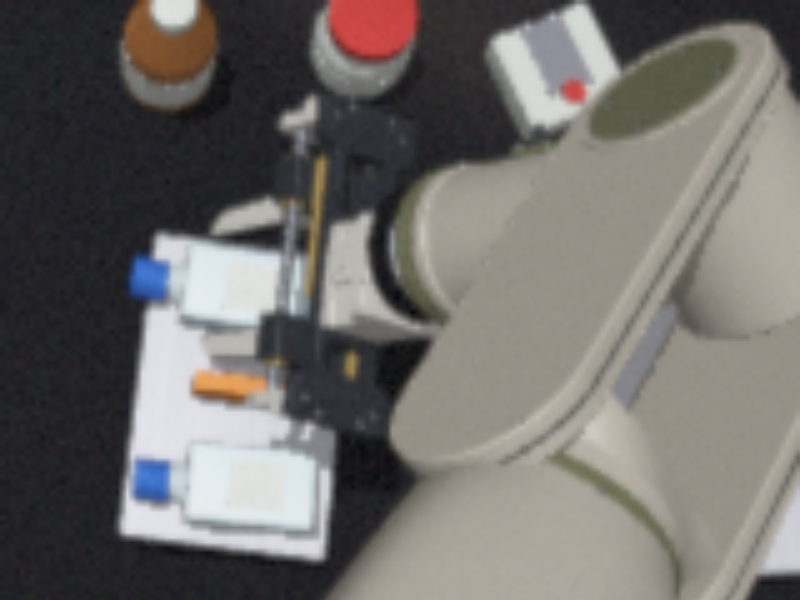

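The crop shows the flask body (245,285) between the open fingers (245,215) and (235,345), with the fin (230,385) clear of them. The arm was still settling.

>>> servo_tool(
  increments=[
    {"slide": [0,0,0],"dr": [0,0,0],"jaw": 0.33},
    {"slide": [0,0,0],"dr": [0,0,0],"jaw": 0.33},
  ],
)

```text
t: 2.85
tool_pos: [0.5793, -0.1959, 0.2173]
orientation: [-1.974, -1.794, -0.631]
force: [-0.4, -1.1, 0.2]
opening: 0.0622
gripper_force: 0.0
```

```bash
python3 - <<'E'
from plan import *
s=read_state(); print(s["t"],s["force"].round(1)); show((.5876,-.1035,.071),84,35)
E
```

```text
2.85 [-0.4 -1.1  0.2]
[-7.9 -1.5  6. ] [ 0.003 -0.     0.011] [ 578. -199.  208.]
```

>>> servo_tool(
  increments=[
    {"slide": [-8,-1,6],"dr": [0,0,0.01],"jaw": 0.33},
    {"slide": [-8,-1,6],"dr": [0,0,0.01],"jaw": 0.33},
    {"slide": [-8,-1,6],"dr": [0,0,0.01],"jaw": 0.7},
    {"slide": [-8,-1,6],"dr": [0,0,0.01],"jaw": 0.7},
    {"slide": [-8,-1,6],"dr": [0,0,0.01],"jaw": 0.7},
    {"slide": [-8,-1,6],"dr": [0,0,0.01],"jaw": 0.7},
    {"slide": [-8,-1,6],"dr": [0,0,0.01],"jaw": 0.7},
  ],
  force=25,
)

```text
t: 3.55
tool_pos: [0.5774, -0.1985, 0.2058]
orientation: [-1.981, -1.781, -0.626]
force: [0.6, 0.3, -0.8]
opening: 0.0478
gripper_force: 25.0
```

```bash
cat >> plan.py <<'E'
def gp():
    s=read_state(); z=R.from_rotvec(s["orientation"]).as_matrix(); g=s["tool_pos"]+.167*z[:,2]; print("t",round(s["t"],2),"grasp",(g*1000).round(1),"F",s["force"].round(1),"open",round(s["opening"]*1000,1),"gf",s["gripper_force"]); return g
def inc(x,y,z):  # incubator coordinates (mm, relative to mat_1 centre) to world m
    a=np.radians(60.85);Y=np.array([np.cos(a),np.sin(a)]);X=np.array([Y[1],-Y[0]])
    p=np.array([509.3,247.])+x*X+y*Y; return np.r_[p,z]/1000
E
python3 - <<'E'
from plan import *
g=gp(); show((.5876,-.1035,.071),84,35)
print(inc(-76,-4,0)); show(inc(-76,-4,g[2]*1000+3),60.85,35); show(inc(-76,-80,g[2]*1000+120),60.85,35); show((.5,-.04,.2),72,35)
E
```

```text
t 3.55 grasp [ 587.6 -103.1   69.2] F [ 0.6  0.3 -0.8] open 47.8 gf 24.993307292461395
[ 1.   0.2 -1.7] [ 0.001 -0.001 -0.001] [ 578. -199.  208.]
[0.4409772  0.28052604 0.        ]
[ 307.8 -224.   212.2] [-0.231 -0.001  0.33 ] [394. 197. 209.]
[ 317.8 -253.7   76.2] [-0.231 -0.001  0.33 ] [357. 130. 326.]
[ 120.9 -113.6  -75.2] [-0.119 -0.001  0.17 ] [ 470. -131.  337.]
```

>>> servo_tool(
  increments=[
    {"slide": [8,0,-12],"dr": [0,0,0],"jaw": 0.7},
    {"slide": [25,0,-38],"dr": [0,0,0],"jaw": 0.7},
    {"slide": [45,0,-68],"dr": [0,0,0],"jaw": 0.7},
    {"slide": [65,-8,-85],"dr": [-0.01,0,0.01],"jaw": 0.7},
    {"slide": [81,-25,-77],"dr": [-0.023,0,0.033],"jaw": 0.7},
    {"slide": [107,-50,-60],"dr": [-0.046,0,0.066],"jaw": 0.7},
    {"slide": [132,-75,-43],"dr": [-0.069,0,0.1],"jaw": 0.7},
    {"slide": [158,-100,-26],"dr": [-0.092,0,0.132],"jaw": 0.7},
    {"slide": [184,-126,-9],"dr": [-0.115,0,0.165],"jaw": 0.7},
    {"slide": [209,-151,8],"dr": [-0.138,0,0.198],"jaw": 0.7},
    {"slide": [235,-176,25],"dr": [-0.161,0,0.231],"jaw": 0.7},
    {"slide": [260,-200,42],"dr": [-0.185,0,0.264],"jaw": 0.7},
    {"slide": [285,-224,58],"dr": [-0.21,0,0.3],"jaw": 0.7},
    {"slide": [305,-243,69],"dr": [-0.225,0,0.32],"jaw": 0.7},
    {"slide": [315,-252,75],"dr": [-0.231,0,0.33],"jaw": 0.7},
    {"slide": [318,-254,76],"dr": [-0.231,0,0.33],"jaw": 0.7},
    {"slide": [318,-254,76],"dr": [-0.231,0,0.33],"jaw": 0.7},
  ],
)

```text
t: 5.25
tool_pos: [0.357, 0.1309, 0.3273]
orientation: [-2.357, -1.388, -0.747]
force: [0.5, -0.1, -0.9]
opening: 0.0477
gripper_force: 25.0
```

```bash
python3 - <<'E'
from plan import *
g=gp()
for q in [(-76,-80,189),(-76,-28,135),(-76,-14,108),(-76,-4,73)]: show(inc(*q),60.85,35)
a,d=read_camera("scene"); cv2.imwrite("pics/sc1.png",cv2.resize(a[120:290,240:460,::-1],(770,595)))
print(read_state()["q"].round(2))
E
```

```text
t 5.25 grasp [403.8 214.7 190.7] F [ 0.5 -0.1 -0.9] open 47.7 gf 24.993549585342407
[-1.   0.5  1.2] [ 0.    -0.002  0.002] [357. 130. 326.]
[10.5  0.5 75.2] [ 0.    -0.002  0.002] [383. 176. 272.]
[  6.4   0.4 105.4] [ 0.    -0.002  0.002] [389. 188. 245.]
[ -5.6   0.4 139.8] [ 0.    -0.002  0.002] [394. 197. 210.]
[-0.06 -0.72  2.38  0.58  1.24  0.33]
```

View pics/sc1.png

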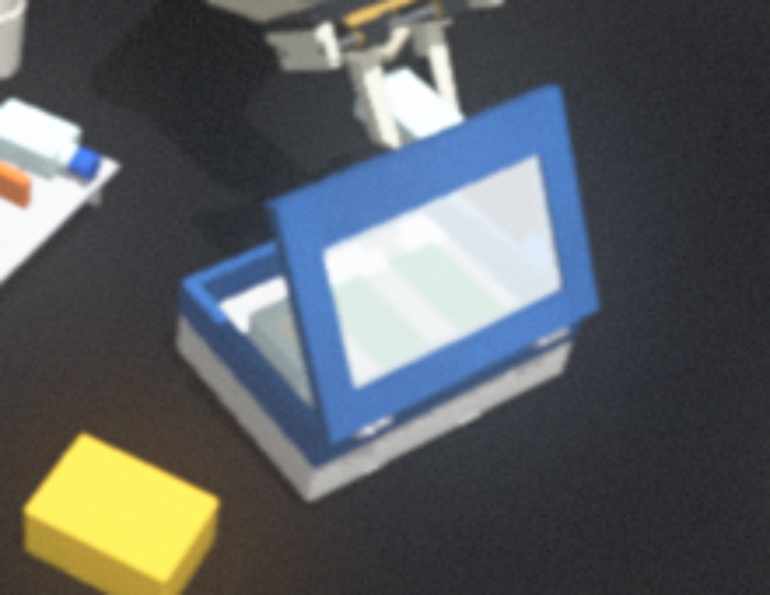

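The crop shows the flask held between the fingers at (415,105), in front of the lid. The bays behind the window are free.

>>> servo_tool(
  increments=[
    {"slide": [2,0,15],"dr": [0,0,0],"jaw": 0.7},
    {"slide": [6,0,45],"dr": [0,0,0],"jaw": 0.7},
    {"slide": [10,0,75],"dr": [0,0,0],"jaw": 0.7},
    {"slide": [7,0,98],"dr": [0,0,0],"jaw": 0.7},
    {"slide": [4,0,110],"dr": [0,0,0],"jaw": 0.7},
    {"slide": [1,0,120],"dr": [0,0,0],"jaw": 0.7},
    {"slide": [-2,0,130],"dr": [0,0,0],"jaw": 0.7},
    {"slide": [-3,0,133],"dr": [0,0,0],"jaw": 0.7},
    {"slide": [-3,0,133],"dr": [0,0,0],"jaw": 0.7},
    {"slide": [-3,0,133],"dr": [0,0,0],"jaw": 0.7},
  ],
)

```text
t: 6.3
tool_pos: [0.3935, 0.1949, 0.2163]
orientation: [-2.359, -1.384, -0.746]
force: [1.0, -0.2, -0.6]
opening: 0.048
gripper_force: 25.0
```

```bash
python3 - <<'E'
from plan import *
g=gp(); print(read_state()["q"].round(2))
show(inc(-76,-4,73),60.85,35)
E
```

```text
t 6.3 grasp [440.4 278.7  79.7] F [ 1.  -0.2 -0.6] open 48.0 gf 24.993389546871185
[ 0.14 -0.34  2.35  0.66  0.84  0.27]
[-2.  -0.3  6.5] [ 0.001 -0.002 -0.001] [394. 197. 210.]
```

>>> servo_tool(
  increments=[
    {"slide": [-1,0,3],"dr": [0,0,0],"jaw": 0.7},
    {"slide": [-2,0,6],"dr": [0,0,0],"jaw": 0.7},
    {"slide": [-2,0,6.5],"dr": [0,0,0],"jaw": 0.7},
    {"slide": [-2,0,6.5],"dr": [0,0,0],"jaw": 0.7},
  ],
)

```text
t: 6.7
tool_pos: [0.394, 0.1971, 0.2092]
orientation: [-2.359, -1.385, -0.745]
force: [-0.6, -0.1, 0.0]
opening: 0.0481
gripper_force: 25.0
```

```bash
python3 - <<'E'
from plan import *
g=gp()
E
```

```text
t 6.7 grasp [440.7 280.9  72.5] F [-0.6 -0.1  0. ] open 48.1 gf 24.99337524175644
```

>>> servo_tool(
  increments=[
    {"slide": [0,0,0],"dr": [0,0,0],"jaw": 0.4},
    {"slide": [0,0,0],"dr": [0,0,0],"jaw": 0.4},
    {"slide": [0,0,0],"dr": [0,0,0],"jaw": 0.4},
    {"slide": [0,0,0],"dr": [0,0,0],"jaw": 0.4},
    {"slide": [0,0,-15],"dr": [0,0,0],"jaw": 0.4},
    {"slide": [0,0,-45],"dr": [0,0,0],"jaw": 0.4},
    {"slide": [0,0,-85],"dr": [0,0,0],"jaw": 0.4},
    {"slide": [0,0,-120],"dr": [0,0,0],"jaw": 0.33},
    {"slide": [0,0,-135],"dr": [0,0,0],"jaw": 0.33},
    {"slide": [0,0,-140],"dr": [0,0,0],"jaw": 0.33},
  ],
)

```text
t: 7.7
tool_pos: [0.3553, 0.1261, 0.3261]
orientation: [-2.36, -1.385, -0.751]
force: [0.8, -0.4, 0.0]
opening: 0.0616
gripper_force: 0.0
```

```bash
python3 - <<'E'
from plan import *
g=gp(); a,d=read_camera("top"); np.savez("top2.npz",a=a,d=d); cv2.imwrite("pics/top2.png",cv2.resize(a[130:280,110:310,::-1],(800,600)))
show((.467,-.1081,.17),86,35); show((.467,-.1081,.0705),86,35)
E
```

```text
t 7.7 grasp [402.7 209.8 189.6] F [ 0.8 -0.4  0. ] open 61.6 gf 0.0
[-204.6  252.7 -120.4] [ 0.255 -0.002 -0.359] [ 460. -204.  307.]
[-261.9  252.4  -39. ] [ 0.255 -0.002 -0.359] [ 460. -204.  207.]
```

View pics/top2.png

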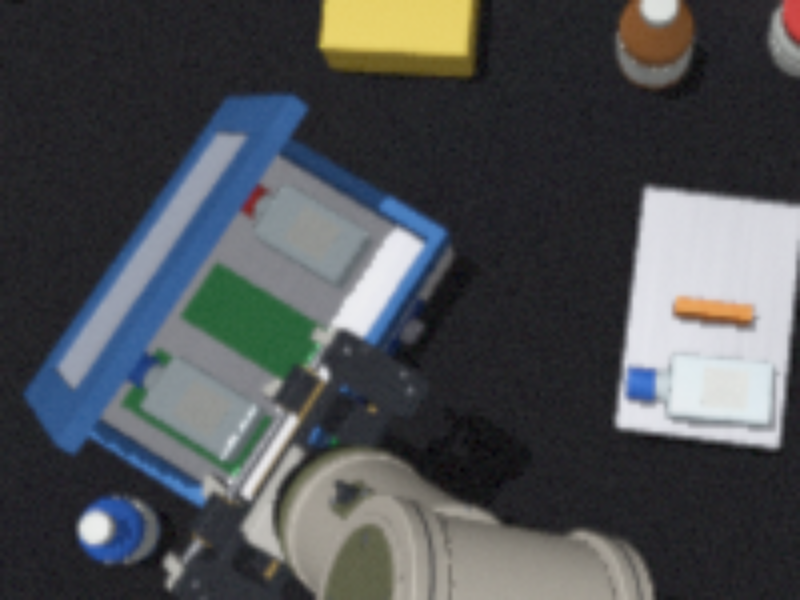

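The crop shows flask one flat on the left mat at (200,405), the free mat at (250,315), and the second flask (720,388) on the tray. Next is flask two.

>>> servo_tool(
  increments=[
    {"slide": [-10,12,-10],"dr": [0.015,0,-0.02],"jaw": 0.33},
    {"slide": [-30,37,-25],"dr": [0.04,0,-0.055],"jaw": 0.33},
    {"slide": [-58,72,-40],"dr": [0.075,0,-0.1],"jaw": 0.33},
    {"slide": [-86,107,-55],"dr": [0.11,0,-0.155],"jaw": 0.33},
    {"slide": [-114,142,-70],"dr": [0.145,0,-0.205],"jaw": 0.33},
    {"slide": [-142,176,-86],"dr": [0.18,0,-0.255],"jaw": 0.33},
    {"slide": [-170,211,-102],"dr": [0.215,0,-0.305],"jaw": 0.33},
    {"slide": [-195,240,-115],"dr": [0.245,0,-0.345],"jaw": 0.33},
    {"slide": [-205,253,-120],"dr": [0.255,0,-0.359],"jaw": 0.33},
    {"slide": [-205,253,-120],"dr": [0.255,0,-0.359],"jaw": 0.33},
    {"slide": [-215,253,-105],"dr": [0.255,0,-0.359],"jaw": 0.33},
    {"slide": [-233,253,-80],"dr": [0.255,0,-0.359],"jaw": 0.33},
    {"slide": [-244,253,-65],"dr": [0.255,0,-0.359],"jaw": 0.33},
    {"slide": [-247,253,-60],"dr": [0.255,0,-0.359],"jaw": 0.33},
    {"slide": [-247,253,-60],"dr": [0.255,0,-0.359],"jaw": 0.33},
  ],
)

```text
t: 9.25
tool_pos: [0.4601, -0.2017, 0.2298]
orientation: [-1.94, -1.809, -0.611]
force: [0.4, 0.8, 0.1]
opening: 0.0622
gripper_force: 0.0
```

```bash
python3 - <<'E'
from plan import *
g=gp(); show((.467,-.1081,.070),86,35)
E
```

```text
t 9.25 grasp [ 466.  -105.5   93.4] F [0.4 0.8 0.1] open 62.2 gf 0.0
[-14.9   0.5  17.7] [-0.005 -0.004 -0.001] [ 460. -204.  207.]
```

>>> servo_tool(
  increments=[
    {"slide": [-7,0.5,9],"dr": [0,0,0],"jaw": 0.33},
    {"slide": [-14,0.5,16],"dr": [0,0,0],"jaw": 0.33},
    {"slide": [-15,0.5,17.5],"dr": [0,0,0],"jaw": 0.33},
    {"slide": [-15,0.5,17.5],"dr": [0,0,0],"jaw": 0.33},
    {"slide": [-15,0.5,17.5],"dr": [0,0,0],"jaw": 0.7},
    {"slide": [-15,0.5,17.5],"dr": [0,0,0],"jaw": 0.7},
    {"slide": [-15,0.5,17.5],"dr": [0,0,0],"jaw": 0.7},
    {"slide": [-15,0.5,17.5],"dr": [0,0,0],"jaw": 0.7},
    {"slide": [-15,0.5,17.5],"dr": [0,0,0],"jaw": 0.7},
  ],
  force=25,
)

```text
t: 10.15
tool_pos: [0.461, -0.2055, 0.2085]
orientation: [-1.942, -1.812, -0.612]
force: [-1.2, -1.1, 2.3]
opening: 0.0476
gripper_force: 25.0
```

```bash
python3 - <<'E'
from plan import *
g=gp(); z=g[2]*1000
for q in [(2,-80,z+120),(2,-4,z+3)]: show(inc(*q),60.85,35)
E
```

```text
t 10.15 grasp [ 467.3 -109.7   71.8] F [-1.2 -1.1  2.3] open 47.6 gf 24.96621161699295
[310.3 -56.2  71.3] [-0.254 -0.001  0.359] [425.  93. 329.]
[299.3 -23.6 206.5] [-0.254 -0.001  0.359] [462. 159. 212.]
```

>>> servo_tool(
  increments=[
    {"slide": [8,0,-12],"dr": [0,0,0],"jaw": 0.7},
    {"slide": [25,0,-38],"dr": [0,0,0],"jaw": 0.7},
    {"slide": [45,0,-68],"dr": [0,0,0],"jaw": 0.7},
    {"slide": [64,-2,-86],"dr": [-0.01,0,0.01],"jaw": 0.7},
    {"slide": [86,-6,-76],"dr": [-0.025,0,0.036],"jaw": 0.7},
    {"slide": [116,-12,-56],"dr": [-0.056,0,0.08],"jaw": 0.7},
    {"slide": [146,-19,-36],"dr": [-0.087,0,0.123],"jaw": 0.7},
    {"slide": [176,-26,-17],"dr": [-0.117,0,0.166],"jaw": 0.7},
    {"slide": [206,-33,3],"dr": [-0.148,0,0.209],"jaw": 0.7},
    {"slide": [236,-39,23],"dr": [-0.178,0,0.253],"jaw": 0.7},
    {"slide": [266,-46,42],"dr": [-0.209,0,0.296],"jaw": 0.7},
    {"slide": [292,-52,59],"dr": [-0.236,0,0.334],"jaw": 0.7},
    {"slide": [307,-55,69],"dr": [-0.251,0,0.355],"jaw": 0.7},
    {"slide": [310,-56,71],"dr": [-0.254,0,0.359],"jaw": 0.7},
    {"slide": [310,-56,71],"dr": [-0.254,0,0.359],"jaw": 0.7},
  ],
)

```text
t: 11.65
tool_pos: [0.4251, 0.0926, 0.3289]
orientation: [-2.356, -1.388, -0.744]
force: [-0.5, 0.1, -0.3]
opening: 0.0481
gripper_force: 25.0
```

```bash
python3 - <<'E'
from plan import *
g=gp(); print(read_state()["q"].round(2))
for q in [(2,-28,138),(2,-14,111),(2,-4,75.2)]: show(inc(*q),60.85,35)
E
```

```text
t 11.65 grasp [471.6 176.5 192.2] F [-0.5  0.1 -0.3] open 48.1 gf 24.963997900485992
[-0.15 -0.46  2.22  0.61  1.21  0.19]
[11.5  0.5 74.2] [-0.002 -0.001  0.002] [451. 138. 275.]
[  7.5   0.5 104.3] [-0.002 -0.001  0.002] [458. 150. 248.]
[ -4.9   0.6 139.4] [-0.002 -0.001  0.002] [462. 159. 212.]
```

>>> servo_tool(
  increments=[
    {"slide": [2,0,15],"dr": [0,0,0],"jaw": 0.7},
    {"slide": [7,0,45],"dr": [0,0,0],"jaw": 0.7},
    {"slide": [11,0,75],"dr": [0,0,0],"jaw": 0.7},
    {"slide": [8,0,98],"dr": [0,0,0],"jaw": 0.7},
    {"slide": [5,0,110],"dr": [0,0,0],"jaw": 0.7},
    {"slide": [2,0.5,120],"dr": [0,0,0],"jaw": 0.7},
    {"slide": [-1,0.5,128],"dr": [0,0,0],"jaw": 0.7},
    {"slide": [-2,0.5,132],"dr": [0,0,0],"jaw": 0.7},
    {"slide": [-2,0.5,132],"dr": [0,0,0],"jaw": 0.7},
    {"slide": [-2,0.5,132],"dr": [0,0,0],"jaw": 0.7},
  ],
)

```text
t: 12.65
tool_pos: [0.4622, 0.1566, 0.2198]
orientation: [-2.358, -1.385, -0.745]
force: [1.4, -0.0, -1.8]
opening: 0.0477
gripper_force: 25.0
```

```bash
python3 - <<'E'
from plan import *
g=gp(); show(inc(2,-4,75.2),60.85,35)
E
```

```text
t 12.65 grasp [508.9 240.5  83.2] F [ 1.4 -0.  -1.8] open 47.7 gf 24.963874518871307
[-2.8 -0.9  7.6] [-0.    -0.002 -0.   ] [462. 159. 212.]
```

Lower, release with a narrow opening, and retreat.

>>> servo_tool(
  increments=[
    {"slide": [-1,-1,3],"dr": [0,0,0],"jaw": 0.7},
    {"slide": [-2,-1,6],"dr": [0,0,0],"jaw": 0.7},
    {"slide": [-3,-1,7.5],"dr": [0,0,0],"jaw": 0.7},
    {"slide": [-3,-1,7.5],"dr": [0,0,0],"jaw": 0.7},
    {"slide": [-3,-1,7.5],"dr": [0,0,0],"jaw": 0.7},
  ],
)

```text
t: 13.15
tool_pos: [0.4621, 0.159, 0.2115]
orientation: [-2.358, -1.385, -0.745]
force: [0.9, 0.1, 0.0]
opening: 0.0478
gripper_force: 25.0
```

```bash
python3 - <<'E'
from plan import *
g=gp(); show(inc(2,-4,75.2),60.85,35)
E
```

```text
t 13.15 grasp [508.7 242.9  74.8] F [0.9 0.1 0. ] open 47.8 gf 24.961959421634674
[ 0.4  0.4 -0.3] [-0.001 -0.001 -0.   ] [462. 159. 212.]
```

>>> servo_tool(
  increments=[
    {"slide": [0,0,0],"dr": [0,0,0],"jaw": 0.4},
    {"slide": [0,0,0],"dr": [0,0,0],"jaw": 0.4},
    {"slide": [0,0,0],"dr": [0,0,0],"jaw": 0.4},
    {"slide": [0,0,0],"dr": [0,0,0],"jaw": 0.4},
    {"slide": [0,0,-15],"dr": [0,0,0],"jaw": 0.4},
    {"slide": [0,0,-45],"dr": [0,0,0],"jaw": 0.4},
    {"slide": [0,0,-85],"dr": [0,0,0],"jaw": 0.4},
    {"slide": [0,0,-125],"dr": [0,0,0],"jaw": 0.4},
    {"slide": [0,0,-165],"dr": [0,0,0],"jaw": 0.4},
    {"slide": [0,0,-195],"dr": [0,0,0],"jaw": 0.4},
    {"slide": [0,0,-200],"dr": [0,0,0],"jaw": 0.4},
  ],
)

```text
t: 14.25
tool_pos: [0.4065, 0.0572, 0.3788]
orientation: [-2.361, -1.387, -0.752]
force: [0.3, 0.4, -0.1]
opening: 0.0557
gripper_force: 0.0
```

```bash
python3 - <<'E'
from meas import *; from plan import *
g=gp(); a,d=read_camera("top"); np.savez("top3.npz",a=a,d=d); C=cloud("top",d); M=masks(a)
cv2.imwrite("pics/top3.png",cv2.resize(a[130:280,110:420,::-1],(800,387)))
win=np.zeros((384,512),bool); win[150:280,110:420]=1
for m,n,c in blobs(M["orange"]&win): print("fin",n,*rect(m,.081))
for m,n,c in blobs(win&(C[...,2]>.069)&(C[...,2]<.095),60): print("high",n,c.round(),*rect(m,.0815),np.median(C[m][:,2]))
def deck(m):   # fill and rectangle
    k=cv2.morphologyEx(m.astype(np.uint8),cv2.MORPH_CLOSE,np.ones((9,9))); return rect(k>0,.047)
for k,(u0,u1,v0,v1) in dict(tray=(258,316,172,246),emp=(352,412,178,250)).items():
    w=np.zeros_like(win); w[v0:v1,u0:u1]=1
    for m,n,c in blobs(M["white"]&w,600): print(k,n,*deck(m))
a,d=read_camera("scene"); np.savez("sc3.npz",a=a,d=d)
E
```

```text
t 14.25 grasp [454.1 140.8 242.3] F [ 0.3  0.4 -0.1] open 55.7 gf 0.0
high 210 [199. 177.] [611.7 168.9] [610.6 167.7] [140.  15.] 60.7 0.08862975057370133
high 444 [186. 187.] [577.  206.1] [579.  209.7] [97. 48.] 60.9 0.08420886716572012
high 462 [173. 209.] [510.1 242.2] [512.  245.7] [99. 48.] 61.3 0.08422432878882588
high 90 [288. 207.] [ 527.1 -106.3] [ 527.3 -105.7] [58. 14.] 84.3 0.0821561800727168
high 90 [385. 212.] [ 521.4 -399.4] [ 522.3 -398.1] [12. 64.] 2.0 0.082201532473666
high 480 [158. 231.] [441.9 279.2] [444.3 283.2] [100.  48.] 60.5 0.08390719851851199
high 267 [157. 250.] [383.3 279.5] [396.5 282.3] [148.  39.] 61.1 0.08853593610600576
high 72 [135. 262.] [347.6 340.6] [347.2 339.5] [23. 30.] 2.0 0.08926776600967104
high 68 [336. 272.] [ 338.2 -249.7] [ 336.3 -247.2] [34. 65.] 2.0 0.08040139168697982
tray 2536 [ 517.5 -104.9] [ 517.4 -104.1] [133. 218.] 85.9
emp 2370 [ 521.4 -400.8] [ 523.1 -400.8] [192. 126.] 4.0
```

View pics/top3.png

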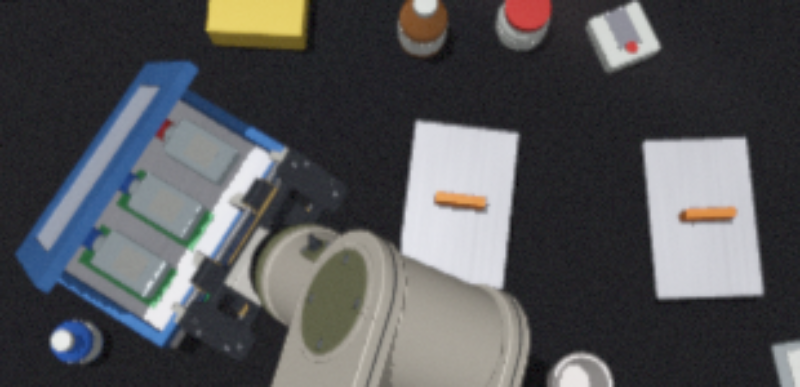

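The crop shows both blue flasks on their mats at (160,207) and (125,265), in line with the red one. The tray fin is at (460,200) and the empties fin at (707,214).

```bash
python3 - <<'E'
from plan import *
show((.5275,-.106,.135),84.7,0); show((.5275,-.106,.070),84.7,0)
E
```

```text
[-111.4  185.6   12.2] [ 0.129 -0.603 -0.404] [ 528. -106.  302.]
[-148.7  185.6   65.4] [ 0.129 -0.603 -0.404] [ 528. -106.  237.]
```

>>> servo_tool(
  increments=[
    {"slide": [-10,17,1],"dr": [0.01,-0.05,-0.035],"jaw": 0.55},
    {"slide": [-30,50,3],"dr": [0.035,-0.15,-0.1],"jaw": 0.55},
    {"slide": [-54,90,6],"dr": [0.06,-0.26,-0.18],"jaw": 0.55},
    {"slide": [-78,130,9],"dr": [0.085,-0.37,-0.26],"jaw": 0.55},
    {"slide": [-98,163,11],"dr": [0.11,-0.49,-0.33],"jaw": 0.55},
    {"slide": [-109,182,12],"dr": [0.125,-0.58,-0.39],"jaw": 0.55},
    {"slide": [-111,186,12],"dr": [0.129,-0.603,-0.404],"jaw": 0.55},
    {"slide": [-111,186,12],"dr": [0.129,-0.603,-0.404],"jaw": 0.55},
    {"slide": [-116,186,19],"dr": [0.129,-0.603,-0.404],"jaw": 0.55},
    {"slide": [-128,186,36],"dr": [0.129,-0.603,-0.404],"jaw": 0.55},
    {"slide": [-134,186,45],"dr": [0.129,-0.603,-0.404],"jaw": 0.55},
    {"slide": [-134,186,45],"dr": [0.129,-0.603,-0.404],"jaw": 0.55},
    {"slide": [-134,186,45],"dr": [0.129,-0.603,-0.404],"jaw": 0.55},
  ],
)

```text
t: 15.65
tool_pos: [0.5274, -0.105, 0.2612]
orientation: [-2.318, -2.116, 0.001]
force: [0.4, -0.5, -0.7]
opening: 0.0415
gripper_force: 0.0
```

```bash
python3 - <<'E'
from plan import *
gp();show((.5275,-.106,.070),84.7,0)
E
```

```text
t 15.65 grasp [ 527.1 -104.7   94.2] F [ 0.4 -0.5 -0.7] open 41.5 gf 0.0
[-1.1  0.2 24.2] [-0.002 -0.001  0.001] [ 528. -106.  237.]
```

>>> servo_tool(
  increments=[
    {"slide": [-1,0,12],"dr": [0,0,0],"jaw": 0.55},
    {"slide": [-1,0,21],"dr": [0,0,0],"jaw": 0.55},
    {"slide": [-1,0,24],"dr": [0,0,0],"jaw": 0.55},
    {"slide": [-1,0,24],"dr": [0,0,0],"jaw": 0.55},
    {"slide": [-1,0,24],"dr": [0,0,0],"jaw": 1},
    {"slide": [-1,0,24],"dr": [0,0,0],"jaw": 1},
    {"slide": [-1,0,24],"dr": [0,0,0],"jaw": 1},
    {"slide": [-1,0,24],"dr": [0,0,0],"jaw": 1},
    {"slide": [-1,0,24],"dr": [0,0,0],"jaw": 1},
    {"slide": [-1,0,24],"dr": [0,0,0],"jaw": 1},
    {"slide": [-1,0,24],"dr": [0,0,0],"jaw": 1},
  ],
  force=40,
)

```text
t: 16.75
tool_pos: [0.5277, -0.1062, 0.2373]
orientation: [-2.319, -2.117, 0.001]
force: [-0.5, 0.3, 1.1]
opening: 0.0117
gripper_force: 40.0
```

```bash
python3 - <<'E'
from meas import *; from plan import *
g=gp(); o=read_state()["orientation"]; y=R.from_rotvec(o).as_matrix()[:,1]; print("tool y dir",np.degrees(np.arctan2(y[1],y[0])),y)
np.save("grasp.npy",g)
# edge line fits of the empties and tray decks in first image, subpixel via gradient-free contour
a=np.load("top0.npz")["a"]; gr=cv2.GaussianBlur(a[...,2],(3,3),0).astype(float)
def edges(u0,u1,v0,v1,zs=.047):
    out=[]
    for side,(sl) in dict(L=1,Rr=-1).items():
        pts=[]
        for v in range(v0,v1):
            row=gr[v,u0:u1]; 
            if side=="Rr": row=row[::-1]
            i=np.argmax(row>95)
            if i==0: continue
            f=i-(row[i]-95)/(row[i]-row[i-1]); u=u0+f if side=="L" else u1-1-f
            pts.append(ray("top",u,v,zs)[:2]*1000)
        vx,vy,x0,y0=cv2.fitLine(np.array(pts,np.float32),cv2.DIST_HUBER,0,.1,.01).ravel(); out.append((round(float(np.degrees(np.arctan(vy/vx))),2),round(float(y0+vy/vx*(525-x0)),1)))
    return out
print("tray",edges(255,330,182,236)); print("emp",edges(345,415,190,240))
show((g[0]-.006,g[1]-.294,g[2]+.1),94,0)
E
```

```text
t 16.75 grasp [ 527.4 -106.1   70.3] F [-0.5  0.3  1.1] open 11.7 gf 40.001601576805115
tool y dir -5.201991768476189 [ 0.99587962 -0.09066705 -0.00180996]
tray [(-5.11, -40.9), (-5.33, -171.8)]
emp [(3.98, -335.3), (3.82, -465.9)]
[-293.2   20.2 -100.2] [-0.002 -0.001 -0.161] [ 521. -400.  337.]
```

>>> servo_tool(
  increments=[
    {"slide": [0,0,-10],"dr": [0,0,0],"jaw": 1},
    {"slide": [0,0,-35],"dr": [0,0,0],"jaw": 1},
    {"slide": [0,0,-65],"dr": [0,0,0],"jaw": 1},
    {"slide": [-5,0,-90],"dr": [0,0,-0.003],"jaw": 1},
    {"slide": [-22,1,-100],"dr": [0,0,-0.012],"jaw": 1},
    {"slide": [-52,3,-100],"dr": [0,0,-0.028],"jaw": 1},
    {"slide": [-86,6,-100],"dr": [0,0,-0.047],"jaw": 1},
    {"slide": [-120,8,-100],"dr": [0,0,-0.065],"jaw": 1},
    {"slide": [-154,10,-100],"dr": [0,0,-0.084],"jaw": 1},
    {"slide": [-188,13,-100],"dr": [0,0,-0.102],"jaw": 1},
    {"slide": [-222,15,-100],"dr": [0,0,-0.12],"jaw": 1},
    {"slide": [-254,18,-100],"dr": [0,0,-0.138],"jaw": 1},
    {"slide": [-278,19,-100],"dr": [0,0,-0.151],"jaw": 1},
    {"slide": [-290,20,-100],"dr": [0,0,-0.158],"jaw": 1},
    {"slide": [-293,20,-100],"dr": [0,0,-0.159],"jaw": 1},
    {"slide": [-293,20,-100],"dr": [0,0,-0.159],"jaw": 1},
    {"slide": [-293,20,-100],"dr": [0,0,-0.159],"jaw": 1},
  ],
)

```text
t: 18.45
tool_pos: [0.5214, -0.3987, 0.3367]
orientation: [-2.142, -2.295, 0.001]
force: [-0.9, -1.0, -2.0]
opening: 0.012
gripper_force: 40.0
```

```bash
python3 - <<'E'
from plan import *
gp(); g=np.load("grasp.npy"); show((g[0]-.006,g[1]-.294,g[2]+.048),93.9,0)
a,d=read_camera("scene"); cv2.imwrite("pics/sc4.png",cv2.resize(a[100:230,100:270,::-1],(785,600)))
E
```

```text
t 18.45 grasp [ 521.  -398.5  169.7] F [-0.9 -1.  -2. ] open 12.0 gf 39.99919295310974
[-1.5  0.  51.4] [-0.002 -0.002  0.001] [ 521. -400.  285.]
```

View pics/sc4.png

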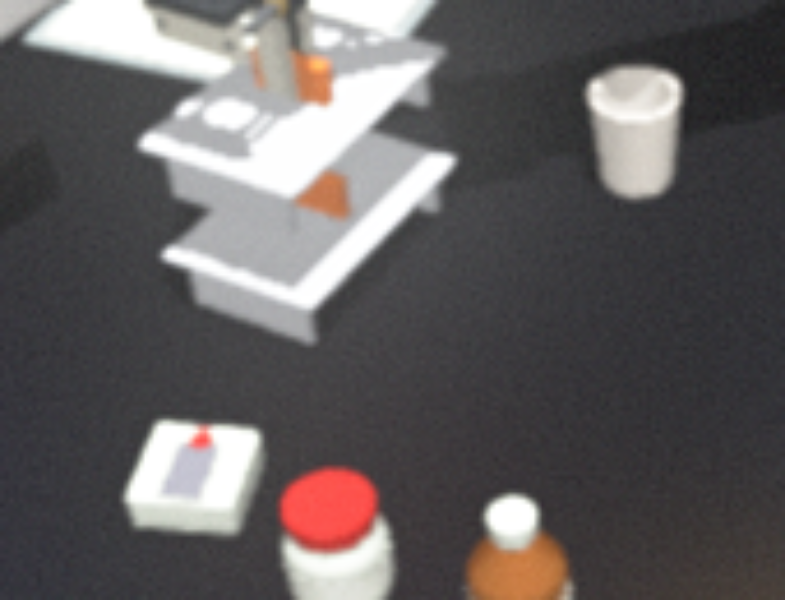

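The crop shows the carried tray (290,110), level and square, right above the empty one (310,230). Lowering.

>>> servo_tool(
  increments=[
    {"slide": [-1,0,10],"dr": [0,0,0],"jaw": 1},
    {"slide": [-1.5,0,28],"dr": [0,0,0],"jaw": 1},
    {"slide": [-1.5,0,40],"dr": [0,0,0],"jaw": 1},
    {"slide": [-1.5,0,46],"dr": [0,0,0],"jaw": 1},
    {"slide": [-1.5,0,49],"dr": [0,0,0],"jaw": 1},
    {"slide": [-1.5,0,51],"dr": [0,0,0],"jaw": 1},
    {"slide": [-1.5,0,51],"dr": [0,0,0],"jaw": 1},
    {"slide": [-1.5,0,51],"dr": [0,0,0],"jaw": 1},
  ],
)

```text
t: 19.3
tool_pos: [0.5213, -0.4016, 0.2866]
orientation: [-2.144, -2.295, 0.001]
force: [1.1, -0.5, -2.3]
opening: 0.0121
gripper_force: 40.0
```

```bash
python3 - <<'E'
from plan import *
gp(); g=np.load("grasp.npy"); show((g[0]-.006,g[1]-.294,g[2]+.047),93.9,0)
E
```

```text
t 19.3 grasp [ 521.1 -401.5  119.6] F [ 1.1 -0.5 -2.3] open 12.1 gf 39.999266266822815
[1.4 0.2 2.3] [-0.001 -0.     0.   ] [ 521. -400.  284.]
```

>>> servo_tool(
  increments=[
    {"slide": [1.4,0,1],"dr": [0,0,0],"jaw": 1},
    {"slide": [1.4,0,2],"dr": [0,0,0],"jaw": 1},
    {"slide": [1.4,0,2.3],"dr": [0,0,0],"jaw": 1},
    {"slide": [1.4,0,2.3],"dr": [0,0,0],"jaw": 1},
  ],
)

```text
t: 19.7
tool_pos: [0.5212, -0.4001, 0.2843]
orientation: [-2.144, -2.295, 0.001]
force: [-1.7, 2.0, 3.2]
opening: 0.0117
gripper_force: 40.0
```

```bash
python3 - <<'E'
from plan import *
gp(); g=np.load("grasp.npy"); show((g[0]-.006,g[1]-.294,g[2]+.047),93.9,0)
E
```

```text
t 19.7 grasp [ 520.9 -400.   117.3] F [-1.7  2.   3.2] open 11.7 gf 40.001842975616455
[-0.1  0.2  0. ] [-0.001 -0.     0.   ] [ 521. -400.  284.]
```

Contact is made (+3 N). Release, rise, and check the stack.

>>> servo_tool(
  increments=[
    {"slide": [0,0,0],"dr": [0,0,0],"jaw": 0.7},
    {"slide": [0,0,0],"dr": [0,0,0],"jaw": 0.7},
    {"slide": [0,0,0],"dr": [0,0,0],"jaw": 0.7},
    {"slide": [0,0,0],"dr": [0,0,0],"jaw": 0.7},
    {"slide": [0,0,-15],"dr": [0,0,0],"jaw": 0.7},
    {"slide": [0,0,-50],"dr": [0,0,0],"jaw": 0.7},
    {"slide": [0,0,-95],"dr": [0,0,0],"jaw": 0.7},
    {"slide": [0,0,-130],"dr": [0,0,0],"jaw": 1},
    {"slide": [40,0,-145],"dr": [0,0,0],"jaw": 1},
    {"slide": [80,0,-150],"dr": [0,0,0],"jaw": 1},
    {"slide": [120,0,-150],"dr": [0,0,0],"jaw": 1},
    {"slide": [160,0,-150],"dr": [0,0,0],"jaw": 1},
    {"slide": [200,0,-150],"dr": [0,0,0],"jaw": 1},
    {"slide": [240,0,-150],"dr": [0,0,0],"jaw": 1},
  ],
  force=20,
)

```text
t: 21.1
tool_pos: [0.5045, -0.1591, 0.4352]
orientation: [-2.144, -2.295, 0.0]
force: [-1.2, 1.0, -0.3]
opening: 0.0006
gripper_force: 0.0
```

```bash
python3 - <<'E'
from meas import *; from plan import *
gp(); a,d=read_camera("top"); C=cloud("top",d); M=masks(a); np.savez("top5.npz",a=a,d=d)
b,_=read_camera("scene"); im=np.zeros((300,800,3),np.uint8); im[:,:400]=cv2.resize(a[150:270,320:480],(400,300)); im[:,400:]=cv2.resize(b[110:230,100:260],(400,300)); cv2.imwrite("pics/st5.png",im[...,::-1])
w=np.zeros((384,512),bool); w[160:260,345:425]=1
for m,n,c in blobs(w&(C[...,2]>.118),40): print("fin",rect(m,.128),np.median(C[m][:,2]))
for m,n,c in blobs(w&M["white"],600): 
    k=cv2.morphologyEx(m.astype(np.uint8),cv2.MORPH_CLOSE,np.ones((9,9))); print("deck",n,rect(k>0,.094),np.median(C[m][:,2]))
# lid plane again
win=np.zeros_like(w); win[150:250,110:190]=1; P=C[win&(C[...,2]>.1)]
for _ in range(4):
    c=P.mean(0); U=np.linalg.svd(P-c)[2][2]; e=(P-c)@U; P=P[abs(e)<max(.004,2*e.std())]
U*=np.sign(U[2]); print("lid angle",np.arccos(U[2]),len(P))
h=inc(0,92,88); nrm=np.r_[U]; print("hinge offset from lid plane mm",(c-h)@U*1000,"edge max z",np.percentile(P[:,2],99.5))
E
```

```text
t 21.1 grasp [ 504.4 -159.1  268.2] F [-1.2  1.  -0.3] open 0.6 gf 0.0
fin (array([ 550.7, -331.3]), array([ 524.2, -350.4]), array([164., 299.]), 89.3) 0.671700747495137
deck 4355 (array([ 545.5, -378.7]), array([ 530.8, -369.4]), array([300., 195.]), 2.0) 0.6608259073672281
lid angle 1.022136598568986 1585
hinge offset from lid plane mm 12.277934451448264 edge max z 0.2587805833566226
```

View pics/st5.png

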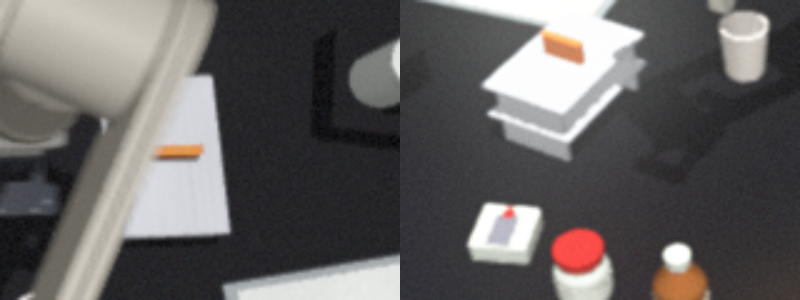

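The left half shows the stacked fin at (180,152), partly hidden by the arm. The right half shows the trays stacked square. Next is the lid, starting above its outer face.

```bash
cat >> plan.py <<'E'
def lidp(th,r=172,dz=0):  # grasp point for a fingertip whose lower -y corner touches the outer face
    return inc(0,90-r*np.cos(th)+14*np.sin(th)+7.5*min(1,th/.15), 88+r*np.sin(th)+14*np.cos(th)+19+dz)
E
python3 - <<'E'
from plan import *
show(lidp(1.15,dz=45),60.85,0); show(lidp(1.15),60.85,0)
E
```

```text
[436.   55.5 -45.5] [-0.001 -0.002  0.581] [529. 282. 482.]
[435.9  55.5  -0.5] [-0.001 -0.002  0.581] [529. 282. 437.]
```

>>> servo_tool(
  increments=[
    {"slide": [15,2,-25],"dr": [0,0,0.02],"jaw": 1},
    {"slide": [45,6,-55],"dr": [0,0,0.07],"jaw": 1},
    {"slide": [90,12,-65],"dr": [0,0,0.13],"jaw": 1},
    {"slide": [135,18,-65],"dr": [0,0,0.19],"jaw": 1},
    {"slide": [180,24,-65],"dr": [0,0,0.25],"jaw": 1},
    {"slide": [225,30,-65],"dr": [0,0,0.31],"jaw": 1},
    {"slide": [270,35,-65],"dr": [0,0,0.37],"jaw": 1},
    {"slide": [315,40,-65],"dr": [0,0,0.43],"jaw": 1},
    {"slide": [360,46,-65],"dr": [0,0,0.49],"jaw": 1},
    {"slide": [400,51,-65],"dr": [0,0,0.54],"jaw": 1},
    {"slide": [425,54,-65],"dr": [0,0,0.57],"jaw": 1},
    {"slide": [436,55,-60],"dr": [0,0,0.58],"jaw": 1},
    {"slide": [436,55,-40],"dr": [0,0,0.58],"jaw": 1},
    {"slide": [436,55,-20],"dr": [0,0,0.58],"jaw": 1},
    {"slide": [436,55,-5],"dr": [0,0,0.58],"jaw": 1},
    {"slide": [436,55,-1],"dr": [0,0,0.58],"jaw": 1},
    {"slide": [436,55,-1],"dr": [0,0,0.58],"jaw": 1},
  ],
)

```text
t: 22.9
tool_pos: [0.5303, 0.2773, 0.4346]
orientation: [-2.71, -1.585, 0.004]
force: [-0.0, -0.7, -0.4]
opening: 0.0006
gripper_force: 0.0
```

```bash
python3 - <<'E'
from plan import *
gp()
for th in np.arange(1.12,.5,-.03): print(round(th,2),tool(lidp(th),60.85,0)[0])
E
```

```text
t 22.9 grasp [529.8 277.4 267.6] F [-0.  -0.7 -0.4] open 0.6 gf 0.0
1.12 [-1.6 -3.6 -0.3]
1.09 [-6.4 -3.5  1.6]
1.06 [-11.1  -3.5   3.7]
1.03 [-15.8  -3.5   6. ]
1.0 [-20.4  -3.5   8.3]
0.97 [-24.9  -3.5  10.8]
0.94 [-29.4  -3.4  13.5]
0.91 [-33.7  -3.4  16.3]
0.88 [-38.   -3.4  19.2]
0.85 [-42.2  -3.4  22.2]
0.82 [-46.3  -3.3  25.4]
0.79 [-50.3  -3.3  28.6]
0.76 [-54.2  -3.3  32. ]
0.73 [-58.   -3.3  35.5]
0.7 [-61.7  -3.2  39.2]
0.67 [-65.3  -3.2  42.9]
0.64 [-68.8  -3.2  46.7]
0.61 [-72.1  -3.2  50.7]
0.58 [-75.4  -3.1  54.7]
0.55 [-78.5  -3.1  58.9]
0.52 [-81.5  -3.1  63.1]
```

First half of the arc, about 0.35 rad/s.

>>> servo_tool(
  increments=[
    {"slide": [-6,-2,2],"dr": [0,0,0],"jaw": 1},
    {"slide": [-11,-3,4],"dr": [0,0,0],"jaw": 1},
    {"slide": [-16,-3,6],"dr": [0,0,0],"jaw": 1},
    {"slide": [-20,-3,8],"dr": [0,0,0],"jaw": 1},
    {"slide": [-25,-3,11],"dr": [0,0,0],"jaw": 1},
    {"slide": [-29,-3,13.5],"dr": [0,0,0],"jaw": 1},
    {"slide": [-34,-3,16],"dr": [0,0,0],"jaw": 1},
    {"slide": [-38,-3,19],"dr": [0,0,0],"jaw": 1},
    {"slide": [-42,-3,22],"dr": [0,0,0],"jaw": 1},
    {"slide": [-46,-3,25],"dr": [0,0,0],"jaw": 1},
    {"slide": [-50,-3,28.5],"dr": [0,0,0],"jaw": 1},
    {"slide": [-54,-3,32],"dr": [0,0,0],"jaw": 1},
  ],
)

```text
t: 24.1
tool_pos: [0.501, 0.2321, 0.4031]
orientation: [-2.71, -1.586, 0.002]
force: [2.3, 3.3, 3.2]
opening: 0.0006
gripper_force: 2.6
```

```bash
python3 - <<'E'
from plan import *
gp(); print(read_state()["q"].round(2))
for th in np.arange(.76,.14,-.03): print(round(th,2),tool(lidp(th),60.85,0)[0])
E
```

```text
t 24.1 grasp [500.7 232.3 236.1] F [2.3 3.3 3.2] open 0.6 gf 2.5913077499717474
[0.34 0.   1.62 0.   1.52 0.85]
0.76 [-0.5  0.   0.5]
0.73 [-4.3  0.   4. ]
0.7 [-8.   0.1  7.6]
0.67 [-11.6   0.1  11.3]
0.64 [-15.1   0.1  15.2]
0.61 [-18.4   0.1  19.1]
0.58 [-21.7   0.1  23.1]
0.55 [-24.8   0.1  27.3]
0.52 [-27.8   0.2  31.5]
0.49 [-30.6   0.2  35.8]
0.46 [-33.4   0.2  40.2]
0.43 [-36.    0.2  44.7]
0.4 [-38.4   0.2  49.2]
0.37 [-40.8   0.2  53.9]
0.34 [-42.9   0.3  58.6]
0.31 [-45.    0.3  63.3]
0.28 [-46.9   0.3  68.1]
0.25 [-48.6   0.3  73. ]
0.22 [-50.3   0.3  77.9]
0.19 [-51.7   0.3  82.9]
0.16 [-53.    0.3  87.9]
```

>>> servo_tool(
  increments=[
    {"slide": [-4,0,4],"dr": [0,0,0],"jaw": 1},
    {"slide": [-8,0,7.5],"dr": [0,0,0],"jaw": 1},
    {"slide": [-11.5,0,11],"dr": [0,0,0],"jaw": 1},
    {"slide": [-15,0,15],"dr": [0,0,0],"jaw": 1},
    {"slide": [-18.5,0,19],"dr": [0,0,0],"jaw": 1},
    {"slide": [-21.5,0,23],"dr": [0,0,0],"jaw": 1},
    {"slide": [-25,0,27],"dr": [0,0,0],"jaw": 1},
    {"slide": [-28,0,31.5],"dr": [0,0,0],"jaw": 1},
    {"slide": [-30.5,0,36],"dr": [0,0,0],"jaw": 1},
    {"slide": [-33.5,0,40],"dr": [0,0,0],"jaw": 1},
    {"slide": [-36,0,44],"dr": [0,0,0],"jaw": 1},
    {"slide": [-37.5,0,47],"dr": [0,0,0],"jaw": 1},
    {"slide": [-38.5,0,49],"dr": [0,0,0],"jaw": 1},
  ],
)

```text
t: 25.4
tool_pos: [0.4819, 0.1988, 0.3537]
orientation: [-2.71, -1.586, 0.003]
force: [3.2, 1.2, 3.4]
opening: 0.0005
gripper_force: 1.9
```

```bash
python3 - <<'E'
from plan import *
gp()
for th in np.arange(.4,-.03,-.04): print(round(th,2),tool(lidp(th),60.85,0)[0])
E
```

```text
t 25.4 grasp [481.5 198.9 186.7] F [3.2 1.2 3.4] open 0.5 gf 1.8560199975036085
0.4 [-0.   0.4 -0.2]
0.36 [-3.1  0.5  6. ]
0.32 [-5.9  0.5 12.3]
0.28 [-8.5  0.5 18.7]
0.24 [-10.8   0.5  25.2]
0.2 [-12.8   0.6  31.8]
0.16 [-14.6   0.6  38.5]
0.12 [-17.6   0.6  45.2]
0.08 [-20.9   0.6  52. ]
0.04 [-23.8   0.7  58.8]
0.0 [-26.5   0.7  65.7]
```

Now 0.015 rad per row (0.15 rad/s).

>>> servo_tool(
  increments=[
    {"slide": [-1,0,2],"dr": [0,0,0],"jaw": 1},
    {"slide": [-2,0,4.5],"dr": [0,0,0],"jaw": 1},
    {"slide": [-3.5,0,7],"dr": [0,0,0],"jaw": 1},
    {"slide": [-4.5,0,9.5],"dr": [0,0,0],"jaw": 1},
    {"slide": [-5.5,0,12],"dr": [0,0,0],"jaw": 1},
    {"slide": [-6.5,0,14.5],"dr": [0,0,0],"jaw": 1},
    {"slide": [-7.5,0,17],"dr": [0,0,0],"jaw": 1},
    {"slide": [-8.5,0,19.5],"dr": [0,0,0],"jaw": 1},
    {"slide": [-9.5,0,22],"dr": [0,0,0],"jaw": 1},
    {"slide": [-10.5,0,24.5],"dr": [0,0,0],"jaw": 1},
    {"slide": [-11.5,0,27],"dr": [0,0,0],"jaw": 1},
    {"slide": [-12,0,29.5],"dr": [0,0,0],"jaw": 1},
    {"slide": [-13,0,32],"dr": [0,0,0],"jaw": 1},
    {"slide": [-13.5,0,34.5],"dr": [0,0,0],"jaw": 1},
    {"slide": [-14.5,0,37],"dr": [0,0,0],"jaw": 1},
    {"slide": [-15,0,39.5],"dr": [0,0,0],"jaw": 1},
    {"slide": [-16,0,42],"dr": [0,0,0],"jaw": 1},
    {"slide": [-17,0,44.5],"dr": [0,0,0],"jaw": 1},
    {"slide": [-18,0,47],"dr": [0,0,0],"jaw": 1},
    {"slide": [-19,0,49],"dr": [0,0,0],"jaw": 1},
  ],
)

```text
t: 27.4
tool_pos: [0.4726, 0.1824, 0.3048]
orientation: [-2.71, -1.586, 0.003]
force: [1.4, 3.2, 3.6]
opening: 0.0009
gripper_force: 1.6
```

```bash
python3 - <<'E'
from plan import *
gp()
for th in (.1,.06,.03,0,-.01): print(round(th,2),tool(lidp(th),60.85,0)[0])
E
```

```text
t 27.4 grasp [472.2 182.5 137.8] F [1.4 3.2 3.6] open 0.9 gf 1.6023158302141383
0.1 [-0.4  0.6 -0.3]
0.06 [-3.5  0.6  6.6]
0.03 [-5.6  0.6 11.7]
0 [-7.6  0.6 16.8]
-0.01 [-8.3  0.7 18.6]
```

>>> servo_tool(
  increments=[
    {"slide": [-1,0,2],"dr": [0,0,0],"jaw": 1},
    {"slide": [-2,0,4],"dr": [0,0,0],"jaw": 1},
    {"slide": [-3,0,6],"dr": [0,0,0],"jaw": 1},
    {"slide": [-4,0,8],"dr": [0,0,0],"jaw": 1},
    {"slide": [-5,0,10],"dr": [0,0,0],"jaw": 1},
    {"slide": [-5.5,0,11.5],"dr": [0,0,0],"jaw": 1},
    {"slide": [-6,0,13],"dr": [0,0,0],"jaw": 1},
    {"slide": [-6.5,0,14.5],"dr": [0,0,0],"jaw": 1},
    {"slide": [-7,0,15.5],"dr": [0,0,0],"jaw": 1},
    {"slide": [-7,0,16.5],"dr": [0,0,0],"jaw": 1},
    {"slide": [-7,0,16.5],"dr": [0,0,0],"jaw": 1},
  ],
)

```text
t: 28.5
tool_pos: [0.4691, 0.1762, 0.2884]
orientation: [-2.71, -1.586, 0.003]
force: [0.3, 0.5, 1.9]
opening: 0.0004
gripper_force: 0.9
```

```bash
python3 - <<'E'
from plan import *
gp()
E
```

```text
t 28.5 grasp [468.7 176.3 121.4] F [0.3 0.5 1.9] open 0.4 gf 0.8598697779234499
```

>>> servo_tool(
  increments=[
    {"slide": [0,0,0.5],"dr": [0,0,0],"jaw": 1},
    {"slide": [0,0,1],"dr": [0,0,0],"jaw": 1},
    {"slide": [0,0,1.5],"dr": [0,0,0],"jaw": 1},
    {"slide": [0,0,1.5],"dr": [0,0,0],"jaw": 1},
  ],
)

```text
t: 28.9
tool_pos: [0.4692, 0.1763, 0.2883]
orientation: [-2.71, -1.586, 0.003]
force: [-5.0, -1.3, 13.9]
opening: 0.0004
gripper_force: 7.1
```

```bash
python3 - <<'E'
from plan import *
gp()
E
```

```text
t 28.9 grasp [468.8 176.4 121.3] F [-5.  -1.3 13.9] open 0.4 gf 7.110273291273188
```

Firm stop at 14 N, so the lid is down. Retreat clear of everything and check the whole scene.

>>> servo_tool(
  increments=[
    {"slide": [0,0,-2],"dr": [0,0,0],"jaw": 1},
    {"slide": [0,0,-15],"dr": [0,0,0],"jaw": 1},
    {"slide": [0,0,-50],"dr": [0,0,0],"jaw": 1},
    {"slide": [0,0,-95],"dr": [0,0,0],"jaw": 1},
    {"slide": [-25,0,-135],"dr": [0,0,0],"jaw": 1},
    {"slide": [-60,0,-160],"dr": [0,0,0],"jaw": 1},
    {"slide": [-95,0,-180],"dr": [0,0,0],"jaw": 1},
    {"slide": [-120,0,-190],"dr": [0,0,0],"jaw": 1},
    {"slide": [-130,0,-190],"dr": [0,0,0],"jaw": 1},
    {"slide": [-130,0,-190],"dr": [0,0,0],"jaw": 1},
  ],
)

```text
t: 29.9
tool_pos: [0.4056, 0.0622, 0.4773]
orientation: [-2.712, -1.583, 0.001]
force: [0.8, 0.1, -1.2]
opening: 0.0007
gripper_force: 0.0
```

```bash
python3 - <<'E'
from meas import *; from plan import *
gp(); a,d=read_camera("top"); b,db=read_camera("scene"); C=cloud("top",d); M=masks(a)
w=np.zeros((384,512),bool); w[160:260,345:425]=1
for m,n,c in blobs(w&(C[...,2]>.118)&(C[...,2]<.14),40): print("fin",rect(m,.128),np.median(C[m][:,2]))
for m,n,c in blobs(w&M["white"]&(C[...,2]<.15),600): print("deck",n,rect(m,.094),np.median(C[m][:,2]))
# lid plane from the scene camera
Cs=cloud("scene",db); a0=np.radians(60.85);Y=np.array([np.cos(a0),np.sin(a0)]);X=np.array([Y[1],-Y[0]])
r=(Cs[...,:2]-inc(0,0,0)[:2]); x,y=r@X,r@Y
m=(abs(x)<.125)&(abs(y)<.085)&(Cs[...,2]>.09)&(Cs[...,2]<.12); P=np.c_[x[m],y[m],Cs[m][:,2]]
f=np.linalg.lstsq(np.c_[P[:,:2],np.ones(len(P))],P[:,2],rcond=None)[0]; print("lid fit slopes",f.round(4),len(P))
f0=np.load("top0.npz"); print("home etc ok")
im=np.zeros((600,400,3),np.uint8); im=np.vstack([cv2.resize(a,(400,300)),cv2.resize(b,(400,300))]); cv2.imwrite("pics/end.png",im[...,::-1])
E
```

```text
t 29.9 grasp [405.3  62.3 310.3] F [ 0.8  0.1 -1.2] open 0.7 gf 0.0
fin (array([ 520.5, -398.5]), array([ 520.5, -397.7]), array([12., 61.]), 2.0) 0.12863876429661747
deck 2861 (array([ 519.2, -394.1]), array([ 521.2, -394.4]), array([194., 141.]), 4.0) 0.09520134755748991
lid fit slopes [ 0.0016 -0.0032  0.1   ] 3856
home etc ok
```

View pics/end.png

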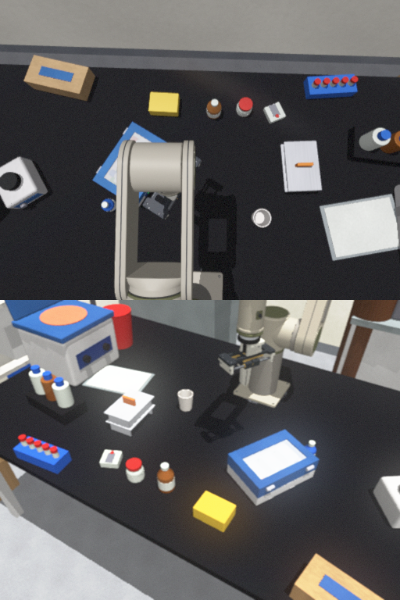

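The final view shows the lid shut flat (slope about 0.003) at (270,462). The trays are stacked square at (130,410), with the upper fin within about 1.5 mm of the one below, and the bystanders are in place.

```bash
python3 -c "
from plant import *
print(close_job())"
```

```text
the job is handed in; nothing more can be done
None
```

Job handed in at about 30 s: both blue-capped flasks are on the green mats, the emptied tray is stacked squarely on the other, and the lid was closed slowly; I have no verdict back from the judge.

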